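# Unmould a blind-baked tartlet case from its loose-bottomed tin

### The job

Turn the baked tartlet case out of its loose-bottomed tin: lift the wooden pastry press out and stand it on the middle of the cork coaster, then lower the tin over the small upturned glass so that the ring slips down to the worktop and the case stays up on the glass on the tin's bottom; let go of the ring there. Then set the pastry case on the middle of the plate, and after it lay the tin's bottom and the ring flat in the steel tray, side by side, clear of each other, ready to be washed. Keep the case level and do not drop it, leave the small glass standing where it is and do not disturb the other things.

Things in the scene. Friction and masses are not known exactly. Their poses are not given: they have to be found in the camera images.
- pastry_press: Turned pale-wood pastry press, 62 mm tall, 0.09 kg: a disc foot 36 mm across and 12 mm high, a thin neck (15 mm) and a round knob on top, widest (28 mm) at 49 mm above the underside, where it can be gripped. At the start it stands upright in the pastry case. Origin: centre of its underside; z is its axis, up.
- pastry_case: Round golden baked pastry case (rigid, open shell), 50 mm outside diameter, 17 mm high, straight sides, wall 4 mm, floor 4 mm, 0.05 kg. At the start it stands on the tin's bottom inside the tin ring, its top 5 mm below the ring's rim, with a 6 mm gap all round, too narrow for fingers. Origin: centre of its underside; z is its axis, up.
- tin_bottom: The tin's loose bottom: a flat steel disc, 60 mm diameter, 4 mm thick, 0.045 kg. At the start it lies on the lip inside the tin ring, under the pastry case; only its edge shows. Nothing holds it down: it can be pushed up out of the ring from below. Origin: centre of its underside; z up.
- tin_ring: The tin's ring: metal tube 28 mm high, 66 mm outside diameter (68 over the rim bead), 62 inside; a 2 mm thick lip at its foot leaves a 53 mm round opening in the underside; 0.08 kg. Grip it across its outside. At the start it stands on the worktop; the tin bottom lies on its lip with the case and press on top, all centred, and lifts with it. Origin: centre of its underside; z is its axis, up.
- small_glass: Small clear drinking glass standing mouth down on the worktop, 58 mm tall, 47 mm across at the worktop, tapering to about 40 mm at its flat top; 0.12 kg. It passes through the opening of the tin ring (3 mm to spare all round), but not the tin bottom. Not fastened. Origin: centre of its mouth, on the worktop; z up.
- plate: Round cream-white ceramic plate, 170 mm diameter, 18 mm high at the rim, fixed in place; its flat middle is 100 mm across and 5 mm above the worktop. Origin: centre of its underside, on the worktop.
- coaster: Square cork coaster, 100 x 100 x 7 mm, fixed in place, lying flat on the worktop. Origin: centre of its underside; its top is 7 mm above.
- tray: Shallow rectangular steel tray, 206 mm long (its x axis) by 146 mm wide (its y axis), fixed in place; walls 3 mm thick and 15 mm high with the rolled rim, flat floor 3 mm above the worktop, 200 x 140 mm inside. Origin: centre of its underside, on the worktop.
- wide_glass: Bystander: larger clear drinking glass standing mouth down, 77 mm across, 99 mm tall, too wide for the tin. Leave it alone. Origin: centre of its mouth, on the worktop.
- pepper: Bystander: pepper shaker, 44 mm across, 90 mm tall, upright, grey with clear top. Leave it alone. Origin: centre of its underside.
Things that resemble listed ones, but are neither listed nor needed, are in the scene too. Of the things like the tin_bottom, leave any that is black; of the rest the smaller one is meant.

How it is judged:
By the outcome, as a careful person would: the job done as asked, in the order asked, and still so for the second after the job is handed in, with the robot touching nothing.
It also fails if it takes over 96 s, if anything falls off the work surface, if the arm or the gripper's body presses on something with over 40 N, if the wrist force passes 120 N, or if a joint passes its speed limit or range.

### The arm

A 6-joint arm with a two-finger parallel gripper is mounted at the origin on a cart in front of the work surface, level with it; the furniture and walls round the work are solid. World frame = base frame: x ahead of the robot, y to its left, z up, the work surface at z = 0. Lengths are in m, angles in rad, forces in N, time in s.
With the tool pointing down it reaches from about 0.3 to 0.875 m from the base axis. Payload 6.4 kg.
Tool frame: the origin (TCP) lies midway between the tips of the shut fingers; the grasp point (between the pads) lies arm.grasp_offset behind it (arm.grasp_offset is the distance from the TCP to the grasp point, in m); z points along the fingers, y is the line along which they close (so a half turn about z gives the same grasp; the last joint's range is limited). The gripper opens to 88 mm and grips with 3 to 60 N. Pads are 18 mm wide; open, the fingers measure 123 mm over their backs; the gripper's body (75 mm by 187 mm) begins 45 mm behind the grasp point.
Start: joints at [-1.342, 0.181, 1.607, -0, 1.354, -0.206], TCP at [0.242, -0.522, 0.239] pointing down, gripper open.
Joint ranges: [-2.99, 2.99], [-0.89, 2.07], [0.3, 2.58], [-1.14, 4.28], [0, 2.63], [-3.12, 3.12]. Speed limits (rad/s): [2.57, 2.57, 3.01, 3.14, 3.14, 3.14].

### API

Orientations are given as a 3x3 rotation matrix whose columns are the frame's x, y, z axes.
In Python, from bench import status, eyes, arm gives the robot as it stands.
- The arm moves only by the tool jog_arm, never from a script. Its argument "moves" is one flat list of numbers, 5 for each row, row after row: the shift along the world's x, y, z in m, then the turn about the world's z in rad, then the closure, from 0 (fully open) to 1 (shut). A call has 1 to 20 rows; each row shifts and turns the commanded pose from where the row before left it; what a row does not reach is not made up. A row lasts 1/12 s, in which the tool goes at most 41.7 mm and 7.16 degrees, less where a joint would pass 70% of its speed; a pose out of reach is approached as far as the arm can. A call with a gripper value outside its range is refused whole. The fingers move at their own pace and stop on an object; "squeeze" is the grip in N (left out, the last holds). Time passes only in rows, so rows that do not move let the fingers close. It gives the time, the measured TCP pose, the force, the opening and the grip force at its end, in the units of the state.
- status.get_state(): the state, without advancing time (a new reading comes with each control period).
- eyes.read_camera(name): name is "side" or "top"; returns the picture (480x640x3 uint8, blue, green, red); there is no depth.
- eyes.camera_params(name): a dict with "vertical_fov" (degrees; the focal length in pixels is half the picture's height over the tangent of half this angle, whatever the lens; pixels are square), "cx", "cy" (the principal point, pixels), "pose" (4x4, takes a point from camera to world coordinates). Camera axes: x right, y down, z forward; pixel columns grow to the right and rows downward; lengths in m; the calibration is good to about 2 mm. A picture is of the moment at which its call begins. camera_params takes no time and is no camera call.
- arm.close_job(): hands the job in; it is judged then, once.
Trained networks look in the newest picture that a camera, given by its name, has taken for a name from the list of things; names that differ only in an ending like _2 or _b are one class to them, and where a whole thing is asked for, a point or a joint stands for the part that bears it (a point fixed in the world has none). Each returns a list of dicts, best first, with "p" (0 to 1); they miss things now and then, are a little off and sometimes report something else, mostly with a low value. They report only what shows in the picture. A call takes as long as a camera call. They do not tell look-alikes from the thing itself.
- eyes.recognise(camera, label): "location" ([row, column] in pixels, amid what is visible of it).
- eyes.trace(camera, label): "region" (480x640 bool, what is visible of it) and "location" ([row, column] in pixels, amid what is visible of it).
The state is a dict: "clock": time; "joint_positions": joint angles; "dq": joint speeds; "joint_torque": joint torques, N m; "eef_pos": TCP position; "tool_rot": TCP orientation; "contact_force": force on the tool from outside, world axes, zero at the start; "wrist_torque": the same for the moment, N m; "grip_width": finger opening in m; "grip_force": force on a finger pad.
Only numpy, scipy, OpenCV 4.12 (cv2) and the standard library are available. Lean on these libraries where they do the work, as an engineer would, in place of code of your own. Each camera call takes 0.05 s, during which the arm holds its last target. There are 200 camera calls.

## Working session

There is one attempt and no reset: what is moved stays moved. The work goes in short steps, Python scripts to look and compute and a tool call to move; the robot and the scene stay as the last step left them, time stands still between calls to the robot, and variables do not carry over. Pictures are saved under pics/ and viewed, at most 14 in all, crops included, and the job is handed in when it is done.

Besides the shell and the picture viewer there is one more tool, called after "Emit:" as name(argument=value, ...), one argument or row to a line, values as JSON. jog_arm: Moves the arm, as the interface text tells. Its arguments: {"type":"object","properties":{"moves":{"type":"array"},"squeeze":{"type":"number"}},"required":["moves"]}

```bash
mkdir -p pics; ls; cat > h.py <<'E'
from bench import status, eyes, arm
import numpy as np, cv2
def ray(cam,r,c):
    p=eyes.camera_params(cam); f=240/np.tan(np.radians(p["vertical_fov"])/2)
    T=np.array(p["pose"]); d=T[:3,:3]@np.array([(c-p["cx"])/f,(r-p["cy"])/f,1.0]); return T[:3,3],d
def at(cam,r,c,z):
    o,d=ray(cam,r,c); return (o+d*(z-o[2])/d[2])
def proj(cam,P):
    p=eyes.camera_params(cam); f=240/np.tan(np.radians(p["vertical_fov"])/2)
    T=np.array(p["pose"]); q=T[:3,:3].T@(np.asarray(P,float)-T[:3,3]); return q[1]/q[2]*f+p["cy"],q[0]/q[2]*f+p["cx"]
E
python3 - <<'E'
from h import *
for c in("side","top"):
    cv2.imwrite(f"pics/{c}0.png",eyes.read_camera(c)); p=eyes.camera_params(c); print(c,p["vertical_fov"],p["cx"],p["cy"],np.round(p["pose"],3).tolist())
Z=dict(pastry_press=.049,pastry_case=.02,tin_bottom=.004,tin_ring=.028,small_glass=.058,plate=.01,coaster=.007,tray=.01,wide_glass=.099,pepper=.09)
for l,z in Z.items():
    for d in eyes.recognise("top",l): 
        if d["p"]>.2: print(l,round(d["p"],2),np.round(d["location"]),np.round(at("top",*d["location"],z)[:2],3))
print(arm.grasp_offset,status.get_state())
E
```

```text
pics
side 52.37176614865887 323.66796181208775 244.3860801871214 [[-1.0, 0.004, 0.026, 0.485], [-0.018, 0.598, -0.801, 0.66], [-0.019, -0.801, -0.598, 0.558], [0.0, 0.0, 0.0, 1.0]]
top 51.19763177660712 324.6734706053775 226.95384467452297 [[0.017, -0.988, 0.154, 0.37], [-1.0, -0.02, -0.018, 0.004], [0.021, -0.153, -0.988, 0.938], [0.0, 0.0, 0.0, 1.0]]
pastry_press 0.72 [258. 304.] [0.452 0.023]
pastry_case 0.74 [251. 297.] [0.467 0.037]
tin_bottom 0.95 [330. 399.] [ 0.327 -0.154]
tin_bottom 0.75 [254. 371.] [ 0.466 -0.101]
tin_bottom 0.57 [269. 308.] [0.435 0.015]
tin_ring 0.76 [240. 302.] [0.486 0.028]
small_glass 0.7 [201. 363.] [ 0.556 -0.081]
plate 0.89 [255. 173.] [0.456 0.267]
coaster 0.56 [149. 285.] [0.665 0.065]
tray 0.64 [236. 467.] [ 0.502 -0.282]
wide_glass 0.75 [129. 186.] [0.669 0.231]
wide_glass 0.28 [247. 302.] [0.466 0.025]
pepper 0.94 [135. 403.] [ 0.67  -0.147]
0.0187 {'clock': 0.6, 'joint_positions': array([-1.34230455e+00,  1.80764350e-01,  1.60703043e+00,  1.01592247e-05,
        1.35381339e+00, -2.06284385e-01]), 'dq': array([ 2.38779675e-04,  6.66198767e-04, -1.37210202e-03,  6.19907413e-04,
        6.75667414e-05,  5.67712881e-04]), 'joint_torque': array([-8.60961209e-04, -4.33592784e+01, -3.42017305e+01,  7.02337478e-02,
        3.11697135e-02, -2.09301504e-05]), 'eef_pos': array([ 0.24222071, -0.52149018,  0.23871979]), 'tool_rot': array([[ 9.06965268e-01,  4.21205417e-01,  6.14847619e-06],
       [ 4.21205416e-01, -9.06965268e-01,  1.73606239e-05],
       [ 1.28888432e-05, -1.31557114e-05, -1.00000000e+00]]), 'contact_force': array([-0.36285694,  0.01518367, -0.5245903 ]), 'wrist_torque': array([-0.01440883, -0.00610622,  0.0198871 ]), 'grip_force': 0.0, 'grip_width': 0.0881290347988451}
```

View pics/top0.png

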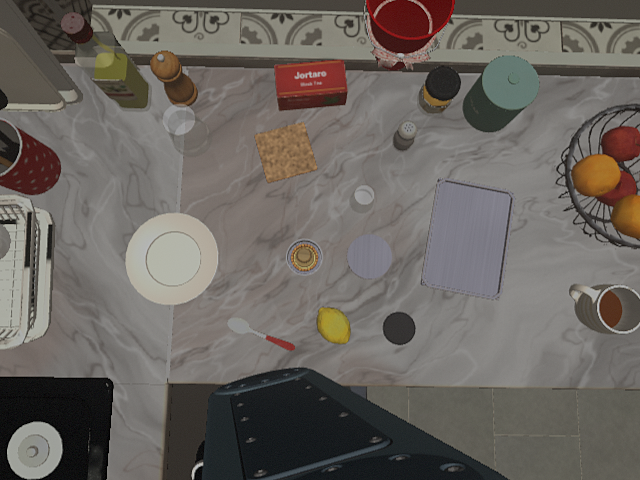

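View pics/side0.png

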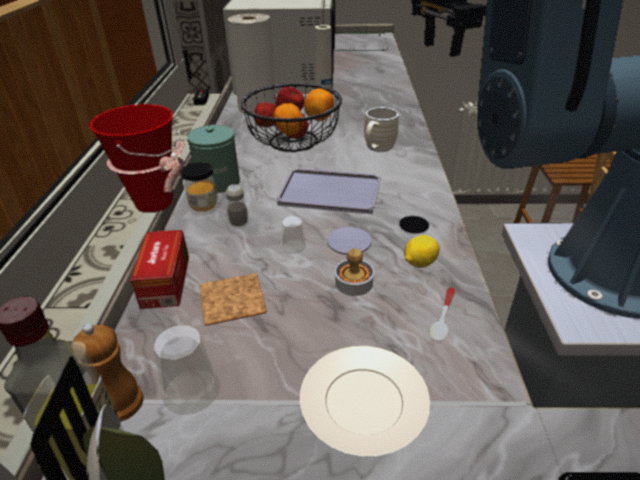

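Candidates in the top view: the tin at (304,257) holds the tin_bottom that is wanted. The loose lilac disc at (370,256) is larger, and the black disc at (399,328) is to be left alone. The small glass is at (363,196); the wide glass at (180,120) is the other clear one. The pepper shaker is at (404,133), with a wooden mill at (172,75). Next I'll fit poses from the silhouettes and crop the choice.

```bash
cat >> h.py <<'E'
from scipy.optimize import least_squares
A=np.linspace(0,2*np.pi,72)
def sil(cam,x,y,z0,prof):
    P=np.array([proj(cam,(x+r*np.cos(a),y+r*np.sin(a),z0+z)) for z,r in prof for a in A])
    return np.array([*P.min(0),*P.max(0)])
def bbox(m):
    n,l,s,_=cv2.connectedComponentsWithStats(m.astype(np.uint8)); i=1+np.argmax(s[1:,4])
    x,y,w,h=s[i,:4]; return np.array([y-.5,x-.5,y+h-.5,x+w-.5])
def fit(label,z0,prof,guess,cams=("top","side"),fresh=True):
    out={}; B={}
    for c in cams:
        if fresh: eyes.read_camera(c)
        best=None
        for d in eyes.trace(c,label):
            g=proj(c,(*guess,z0+.02)); e=np.hypot(*(np.array(d["location"])-g))
            if e<35 and (best is None or e<best[0]): best=(e,d)
        if best is None: print(label,c,"none"); continue
        B[c]=bbox(best[1]["region"])
        r=least_squares(lambda q:sil(c,*q,z0,prof)-B[c],guess); out[c]=r.x
        print(label,c,np.round(r.x,4),"res",np.round(r.fun,1))
    return out
RING=[(0,.033),(.0265,.034),(.028,.034)]; GL=[(0,.0235),(.058,.020)]; CASE=[(0,.025),(.017,.025)]
PRESS=[(0,.018),(.012,.018),(.049,.014),(.06,.005),(.062,.003)]; DISC=[(0,.03),(.004,.03)]
E
python3 - <<'E'
from h import *
fit("tin_ring",0,RING,(.465,.025)); 
fit("small_glass",0,GL,(.55,-.08)); 
fit("plate",0,[(.018,.085)],(.456,.267))
for l,z in(("coaster",.007),("tray",.015)):
  for c in("top","side"):
    for d in eyes.trace(c,l)[:1]:
        P=cv2.findContours(d["region"].astype(np.uint8),cv2.RETR_EXTERNAL,cv2.CHAIN_APPROX_NONE)[0]; P=max(P,key=len)[:,0]
        W=np.array([at(c,v,u,z)[:2] for u,v in P],np.float32); print(l,c,cv2.minAreaRect(W))
for c in("top","side"):
    for d in eyes.recognise(c,"pastry_press")[:1]: print("press",c,at(c,*d["location"],.05)[:2])
t=cv2.imread("pics/top0.png")[170:300,270:430]; s=cv2.imread("pics/side0.png")[200:310,270:430]
cv2.imwrite("pics/crop1.png",np.vstack([cv2.resize(t,(640,300)),cv2.resize(s,(640,300))][:2]))
E
```

```text
tin_ring top [0.4581 0.0236] res [-5.3 -5.2  5.3  5.2]
tin_ring side [0.4556 0.026 ] res [-1.1  0.3  1.  -0.3]
small_glass top [ 0.5675 -0.0806] res [-0.7 -0.7  0.8  0.6]
small_glass side [ 0.5654 -0.0809] res [-0.5 -0.   0.4  0. ]
plate top [0.4516 0.2668] res [-0.9 -1.3  0.8  1.3]
plate side [0.45  0.266] res [ 0.5  0.4 -0.3 -0.4]
coaster top ((0.6612230539321899, 0.06559373438358307), (0.09834112226963043, 0.09884215891361237), 17.44659423828125)
coaster side ((0.659362256526947, 0.06859441101551056), (0.09732136130332947, 0.10236039012670517), 17.250812530517578)
tray top ((0.5006357431411743, -0.2828771770000458), (0.1527760624885559, 0.21169507503509521), 80.11817932128906)
tray side ((0.5005488395690918, -0.2699088454246521), (0.17602692544460297, 0.21152660250663757), 79.86894226074219)
press top [0.45384802 0.02276861]
press side [0.45618129 0.03982249]
```

View pics/crop1.png

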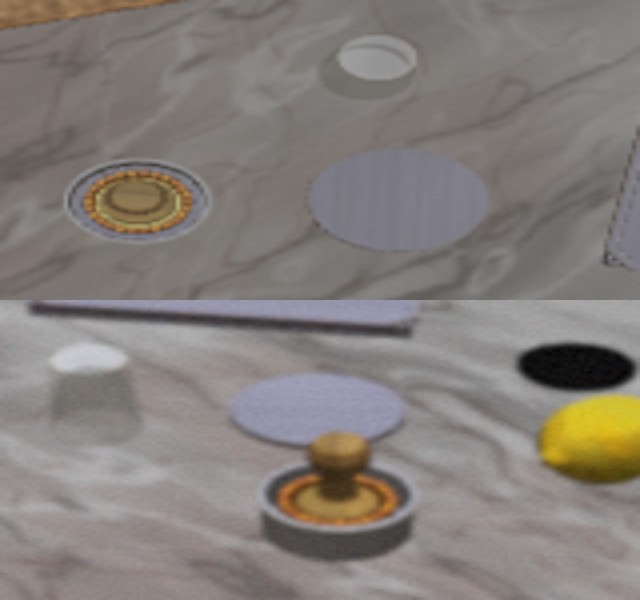

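The crop shows the tin (top row 257, col 304) with its bottom under the case, the small glass at (196,363) and the larger lilac disc beside it. So the choice stands. Next I'll move above the press.

Emit:
jog_arm(
  moves=[0.0134, 0.0341, 0, -0.038, 0.3, 0.0134, 0.0341, 0, -0.038, 0.3, 0.0134, 0.0341, 0, -0.038, 0.3, 0.0134, 0.0341, 0, -0.038, 0.3, 0.0134, 0.0341, 0, -0.038, 0.3, 0.0134, 0.0341, 0, -0.038, 0.3, 0.0134, 0.0341, 0, -0.038, 0.3, 0.0134, 0.0341, 0, -0.038, 0.3, 0.0134, 0.0341, 0, -0.038, 0.3, 0.0134, 0.0341, 0, -0.038, 0.3, 0.0134, 0.0341, 0, -0.038, 0.3, 0.0134, 0.0341, 0, -0.038, 0.3, 0.0134, 0.0341, 0, -0.038, 0.3, 0.0134, 0.0341, 0, -0.038, 0.3, 0.0134, 0.0341, 0, -0.038, 0.3, 0.0134, 0.0341, 0, -0.038, 0.3],
  squeeze=12,
)

```text
clock: 2.83
eef_pos: [0.457, 0.026, 0.2391]
tool_rot: [[0.985, -0.174, 0.001], [-0.174, -0.985, -0.0], [0.001, 0.0, -1.0]]
contact_force: [0.9, -0.4, 0.6]
grip_width: 0.062
grip_force: 0.0
```

```bash
python3 - <<'E'
from h import *
print("rim from crop",at("top",256.7,304.4,.028)[:2])
im=cv2.imread("pics/side0.png")
# side crop: scale 4, 300/110; rim left..right x 262..418, top y~462-300, bottom rim front ~526-300
print("side rim",at("side",200+ (462+532-600)/2*110/300,270+340/4,.028)[:2], "knob",at("side",200+(433+475-600)/2*110/300,270+340/4,.059)[:2])
print(np.round(status.get_state()["eef_pos"],4), status.get_state()["tool_rot"][:,1])
E
```

```text
rim from crop [0.45629399 0.02288563]
side rim [0.45393122 0.02948871] knob [0.45442447 0.02601129]
[0.457  0.026  0.2391] [-1.74071849e-01 -9.84732950e-01  9.57653398e-05]
```

Emit:
jog_arm(
  moves=[0, -0.0015, -0.033, 0, 0.3, 0, 0, -0.033, 0, 0.3, 0, 0, -0.033, 0, 0.3, 0, 0, -0.033, 0, 0.3, 0, 0, -0.033, 0, 0.3, 0, 0, -0.0335, 0, 0.3, 0, 0, 0, 0, 0.3, 0, 0, 0, 0, 1, 0, 0, 0, 0, 1, 0, 0, 0, 0, 1, 0, 0, 0, 0, 1, 0, 0, 0, 0, 1, 0, 0, 0, 0, 1],
  squeeze=12,
)

```text
clock: 3.92
eef_pos: [0.4577, 0.0225, 0.0416]
tool_rot: [[0.985, -0.172, 0.003], [-0.172, -0.985, -0.0], [0.003, -0.0, -1.0]]
contact_force: [-1.0, 1.1, 5.2]
grip_width: 0.0259
grip_force: 12.0
```

```bash
python3 - <<'E'
from h import *
i=eyes.read_camera("side"); s=i[120:330,240:450]
j=eyes.read_camera("top")[170:330,220:400]
cv2.imwrite("pics/g1.png",np.hstack([cv2.resize(s,(400,400)),cv2.resize(j,(400,400))]))
E
```

```text
(no output)
```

View pics/g1.png

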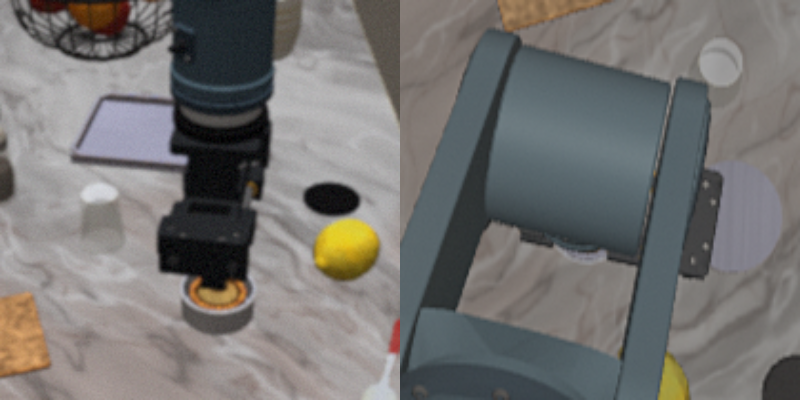

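The side view shows the fingers around the knob, with the tin and the case undisturbed. Next I'll lift the press.

Emit:
jog_arm(
  moves=[0, 0, 0.01, 0, 1, 0, 0, 0.01, 0, 1, 0, 0, 0.02, 0, 1, 0, 0, 0.03, 0, 1, 0, 0, 0.03, 0, 1, 0, 0, 0, 0, 1, 0, 0, 0, 0, 1],
)

```text
clock: 4.6
eef_pos: [0.458, 0.0223, 0.1425]
tool_rot: [[0.985, -0.172, 0.005], [-0.172, -0.985, -0.001], [0.005, 0.0, -1.0]]
contact_force: [0.5, 0.5, -2.2]
grip_width: 0.0259
grip_force: 12.0
```

```bash
python3 - <<'E'
from h import *
i=eyes.read_camera("side"); cv2.imwrite("pics/g2.png",cv2.resize(i[120:320,250:450],(600,600)))
s=status.get_state(); print(np.round(s["eef_pos"],4),s["contact_force"],s["grip_width"])
E
```

```text
[0.4567 0.0225 0.1408] [-0.79638795  0.61023676 -0.80615888] 0.026040209469255355
```

View pics/g2.png

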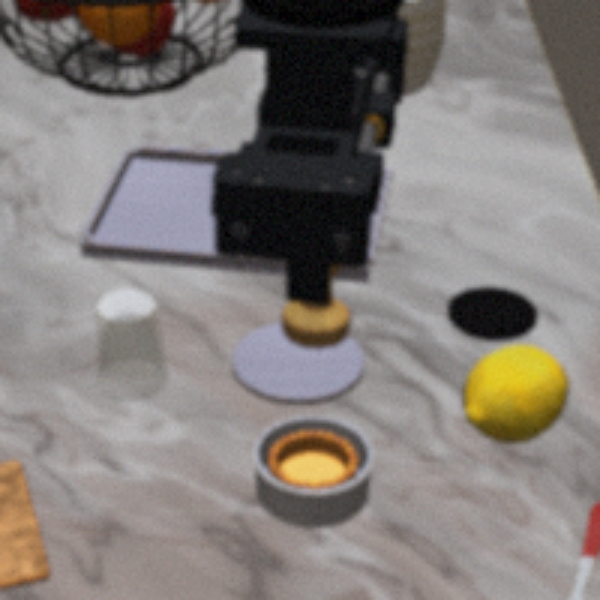

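The side view shows the press hanging upright. The tin, with the case inside, is untouched at (310,470 in the crop). Next stop is the coaster.

Emit:
jog_arm(
  moves=[0.034, 0.0073, 0, 0, 1, 0.034, 0.0073, 0, 0, 1, 0.034, 0.0073, 0, 0, 1, 0.034, 0.0073, 0, 0, 1, 0.034, 0.0073, 0, 0, 1, 0.0335, 0.007, 0, 0, 1, 0, 0, -0.03, 0, 1, 0, 0, -0.03, 0, 1, 0, 0, -0.025, 0, 1, 0, 0, -0.01, 0, 1, 0, 0, -0.005, 0, 1, 0, 0, 0, 0, 1, 0, 0, 0, 0, 1],
)

```text
clock: 5.73
eef_pos: [0.6598, 0.0661, 0.0399]
tool_rot: [[0.985, -0.172, -0.001], [-0.172, -0.985, 0.0], [-0.001, 0.0, -1.0]]
contact_force: [0.3, -0.5, -0.6]
grip_width: 0.0259
grip_force: 12.1
```

```bash
python3 - <<'E'
from h import *
s=status.get_state(); print(np.round(s["eef_pos"],4),s["contact_force"],s["grip_width"])
r=fit("pastry_press",.01,PRESS,(.66,.066),("side",))
E
```

```text
[0.6598 0.0661 0.0399] [ 0.29984095 -0.53162755 -0.57792024] 0.025856067592947896
pastry_press side none
```

Lower the last 2 mm, release, back off upward.

Emit:
jog_arm(
  moves=[0, 0, -0.001, 0, 1, 0, 0, -0.001, 0, 1, 0, 0, 0, 0, 1, 0, 0, 0, 0, 0.5, 0, 0, 0, 0, 0.3, 0, 0, 0, 0, 0.3, 0, 0, 0.01, 0, 0.3, 0, 0, 0.03, 0, 0.3, 0, 0, 0.03, 0, 0.3, -0.03, 0, 0.03, 0, 0.2, -0.035, -0.007, 0, 0, 0.1, -0.035, -0.007, 0, 0, 0, -0.035, -0.007, 0, 0, 0, -0.035, -0.007, 0, 0, 0, -0.033, -0.0135, 0, 0, 0],
)

```text
clock: 7.08
eef_pos: [0.456, 0.025, 0.1384]
tool_rot: [[0.985, -0.171, 0.001], [-0.171, -0.985, 0.0], [0.001, -0.0, -1.0]]
contact_force: [0.6, -0.1, 1.1]
grip_width: 0.0879
grip_force: 0.0
```

```bash
python3 - <<'E'
from h import *
s=status.get_state(); print(np.round(s["eef_pos"],4),s["contact_force"],s["grip_width"])
i=eyes.read_camera("side"); cv2.imwrite("pics/g3.png",cv2.resize(i[180:380,150:400],(750,600)))
fit("pastry_press",.007,PRESS,(.66,.066),("side",))
fit("tin_ring",0,RING,(.457,.0245),("side",))
E
```

```text
[0.456  0.025  0.1384] [ 0.60668896 -0.0801256   1.09651231] 0.0879314228736503Traceback (most recent call last):
  File "<stdin>", line 4, in <module>
  File "h.py", line 29, in fit
    r=least_squares(lambda q:sil(c,*q,z0,prof)-B[c],guess); out[c]=r.x
    return func(*args, **kwargs)
    result = trf(vector_fun.fun, vector_fun.jac, x0, f0, J0, lb, ub, ftol, xtol,
                 gtol, max_nfev, x_scale, loss_function, tr_solver,
                 tr_options.copy(), verbose, callback=callback_wrapped)
    return trf_no_bounds(
        fun, jac, x0, f0, J0, ftol, xtol, gtol, max_nfev, x_scale,
        loss_function, tr_solver, tr_options, verbose, callback=callback)
    J = jac(x)
    self._update_jac()
    ~~~~~~~~~~~~~~~~^^
    self.J = self.jac_wrapped(xp_copy(self.x), f0=self.f)
             ~~~~~~~~~~~~~~~~^^^^^^^^^^^^^^^^^^^^^^^^^^^^
    J, dct = approx_derivative(
             ~~~~~~~~~~~~~~~~~^
        self.fun,
        ^^^^^^^^^
    ...<2 lines>...
        **self.finite_diff_options,
        ^^^^^^^^^^^^^^^^^^^^^^^^^^^
    )
    ^
    J, _nfev = _dense_difference(fun_wrapped
[... 421 characters left out ...]
^^^^^^^^^^^^^^^^^^^^^^^^^^^^^^
    return np.atleast_1d(self.fun(x))
                         ~~~~~~~~^^^
    return self.f(x, *self.args, **self.kwargs)
           ~~~~~~^^^^^^^^^^^^^^^^^^^^^^^^^^^^^^
  File "h.py", line 29, in <lambda>
    r=least_squares(lambda q:sil(c,*q,z0,prof)-B[c],guess); out[c]=r.x
                             ~~~^^^^^^^^^^^^^^
  File "h.py", line 14, in sil
    P=np.array([proj(cam,(x+r*np.cos(a),y+r*np.sin(a),z0+z)) for z,r in prof for a in A])
                ~~~~^^^^^^^^^^^^^^^^^^^^^^^^^^^^^^^^^^^^^^^^
  File "h.py", line 9, in proj
    p=eyes.camera_params(cam); f=240/np.tan(np.radians(p["vertical_fov"])/2)
ValueError: time passes only in moves, steps and waits
```

View pics/g3.png

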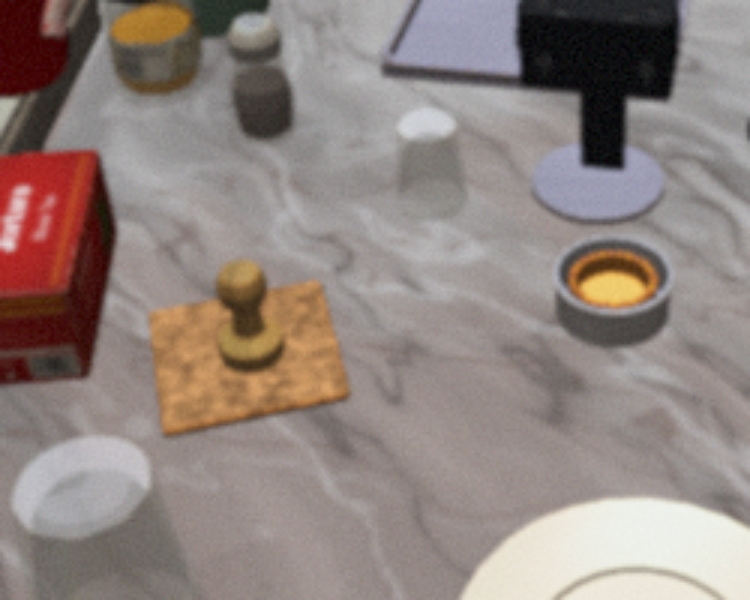

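The press stands upright mid-coaster at (250,330 in the crop). I'll cache the camera parameters and refine the tin position.

```bash
python3 - <<'E'
s=open("h.py").read().replace('eyes.camera_params(cam)','CP(cam)').replace('def ray','from functools import lru_cache\n@lru_cache(None)\ndef CP(c): return eyes.camera_params(c)\ndef ray',1)
open("h.py","w").write(s)
E
python3 - <<'E'
from h import *
CP("top"),CP("side")
fit("tin_ring",0,RING,(.457,.0245),("side",))
fit("small_glass",0,GL,(.566,-.081),("top","side",))
fit("pastry_press",.007,PRESS,(.66,.066),("side",))
fit("pastry_case",.006,CASE,(.457,.0245),("side",))
E
```

```text
tin_ring side [0.4564 0.0247] res [-0.6 -0.2  0.5  0.2]
small_glass top [ 0.5678 -0.095 ] res [-1.7 -9.1  1.7  8.6]
small_glass side [ 0.5663 -0.081 ] res [-0.5 -0.5  0.4  0.5]
pastry_press side [0.6552 0.0667] res [ 0.2 -0.4 -0.2  0.4]
pastry_case side [0.4559 0.0129] res [-4.3 -0.6  3.9  0.6]
```

Emit:
jog_arm(
  moves=[0, 0, -0.03, 0, 0, 0, 0, -0.03, 0, 0, 0, 0, -0.03, 0, 0, 0, 0, -0.02, 0, 0, 0, 0, -0.009, 0, 0, 0, 0, 0, 0, 0, 0, 0, 0, 0, 0, 0, 0, 0, 0, 0.15, 0, 0, 0, 0, 0.3, 0, 0, 0, 0, 0.4, 0, 0, 0, 0, 0.4, 0, 0, 0, 0, 0.4],
  squeeze=25,
)

```text
clock: 8.73
eef_pos: [0.4587, 0.0244, 0.0198]
tool_rot: [[0.985, -0.172, 0.002], [-0.172, -0.985, -0.001], [0.002, 0.0, -1.0]]
contact_force: [-0.9, 0.3, 6.0]
grip_width: 0.0663
grip_force: 25.0
```

Emit:
jog_arm(
  moves=[0, 0, 0, 0, 0.5, 0, 0, 0, 0, 0.5, 0, 0, 0, 0, 0.5],
)

```text
clock: 8.98
eef_pos: [0.4587, 0.0244, 0.0197]
tool_rot: [[0.985, -0.172, 0.002], [-0.172, -0.985, -0.0], [0.002, 0.0, -1.0]]
contact_force: [-1.0, 0.3, 7.8]
grip_width: 0.0662
grip_force: 25.0
```

Emit:
jog_arm(
  moves=[0, 0, 0.008, 0, 0.5, 0, 0, 0.015, 0, 0.5, 0, 0, 0.025, 0, 0.5, 0, 0, 0.03, 0, 0.5, 0, 0, 0.03, 0, 0.5, 0, 0, 0, 0, 0.5, 0, 0, 0, 0, 0.5],
)

```text
clock: 9.57
eef_pos: [0.4588, 0.0244, 0.1285]
tool_rot: [[0.985, -0.172, 0.004], [-0.172, -0.985, -0.001], [0.004, 0.0, -1.0]]
contact_force: [-0.2, -0.3, -2.5]
grip_width: 0.0662
grip_force: 25.0
```

```bash
python3 - <<'E'
from h import *
s=status.get_state(); print(np.round(s["eef_pos"],4),s["contact_force"],s["grip_width"])
fit("tin_ring",s["eef_pos"][2]-.0198,RING,s["eef_pos"][:2],("side","top"))
i=eyes.read_camera("side"); cv2.imwrite("pics/g4.png",cv2.resize(i[120:320,250:450],(600,600)))
E
```

```text
[0.4588 0.0244 0.1285] [-0.21798781 -0.28217844 -2.47505902] 0.06616931325643031
tin_ring side [0.4571 0.0362] res [-4.6 -1.2  3.8  1.1]
tin_ring top none
```

View pics/g4.png

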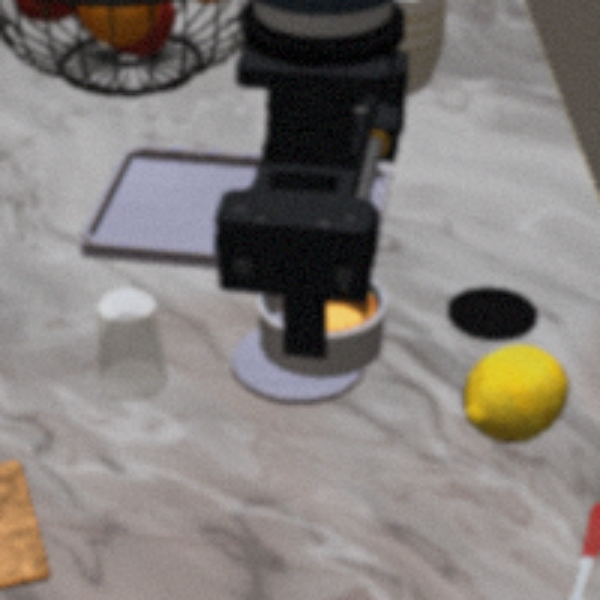

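The side view shows the loaded ring hanging level. The ring centre sits about 2 mm on the -x side of the TCP. Next I'll move over the glass.

Emit:
jog_arm(
  moves=[0.01, -0.01, 0, 0, 0.5, 0.02, -0.019, 0, 0, 0.5, 0.025, -0.024, 0, 0, 0.5, 0.025, -0.024, 0, 0, 0.5, 0.019, -0.018, 0, 0, 0.5, 0.01, -0.01, 0, 0, 0.5, 0, 0, -0.02, 0, 0.5, 0, 0, -0.01, 0, 0.5, 0, 0, 0, 0, 0.5, 0, 0, 0, 0, 0.5],
)

```text
clock: 10.65
eef_pos: [0.5654, -0.0801, 0.095]
tool_rot: [[0.985, -0.172, -0.004], [-0.172, -0.985, 0.001], [-0.004, -0.001, -1.0]]
contact_force: [0.2, 0.3, -2.8]
grip_width: 0.0659
grip_force: 25.0
```

```bash
python3 - <<'E'
from h import *
s=status.get_state(); e=s["eef_pos"]; print(np.round(e,4),s["contact_force"],s["grip_width"])
fit("tin_ring",e[2]-.0197,RING,e[:2],("side","top"))
fit("small_glass",0,GL,(.566,-.081),("side",))
i=eyes.read_camera("side"); t=eyes.read_camera("top")
I=cv2.resize(i[150:290,230:360],None,fx=4,fy=4,interpolation=cv2.INTER_CUBIC)
def draw(x,y,z,r,col,):
    P=np.array([proj("side",(x+r*np.cos(a),y+r*np.sin(a),z)) for a in A])
    cv2.polylines(I,[np.int32(((P[:,::-1]-[230,150]+.5)*4))],True,col,1)
zb=e[2]-.0197
for dz in(0,.028): draw(e[0]-.0018,e[1]+.0003,zb+dz,.033,(0,255,0))
for z,r in GL: draw(.566,-.081,z,r,(0,0,255))
cv2.imwrite("pics/g5.png",I)
E
```

```text
[ 0.5654 -0.0801  0.095 ] [ 0.18148476  0.29725953 -2.84656436] 0.06590626999068358
tin_ring side [ 0.5616 -0.0787] res [-0.8 -0.7  0.6  0.7]
tin_ring top none
small_glass side [ 0.5666 -0.0721] res [-3.8 -1.1  3.3  1.1]
```

View pics/g5.png

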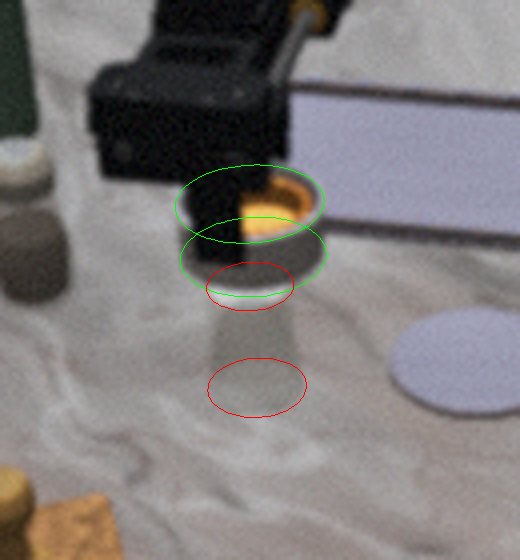

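The overlay shows the ring (green) over the glass (red), about 3 mm short in x. I'll shift, then lower gently.

Emit:
jog_arm(
  moves=[0.003, -0.0015, 0, 0, 0.5, 0, 0, -0.005, 0, 0.5, 0, 0, -0.005, 0, 0.5, 0, 0, -0.005, 0, 0.5, 0, 0, -0.005, 0, 0.5, 0, 0, -0.005, 0, 0.5, 0, 0, -0.005, 0, 0.5, 0, 0, 0, 0, 0.5, 0, 0, 0, 0, 0.5],
)

```text
clock: 11.8
eef_pos: [0.5695, -0.0819, 0.0663]
tool_rot: [[0.985, -0.172, -0.001], [-0.172, -0.985, 0.0], [-0.001, -0.0, -1.0]]
contact_force: [0.9, 0.7, -0.0]
grip_width: 0.0658
grip_force: 25.0
```

```bash
python3 - <<'E'
from h import *
s=status.get_state(); e=s["eef_pos"]; print(np.round(e,4),s["contact_force"],s["grip_width"])
fit("tin_ring",e[2]-.0197,RING,e[:2],("side",))
fit("small_glass",0,GL,(.566,-.081),("side",))
i=eyes.read_camera("side")
I=cv2.resize(i[150:290,230:360],None,fx=4,fy=4,interpolation=cv2.INTER_CUBIC)
cv2.imwrite("pics/g6.png",I)
E
```

```text
[ 0.5695 -0.0819  0.0663] [ 0.9459748   0.66231451 -0.03561497] 0.06584073543989927
tin_ring side [ 0.5655 -0.0721] res [-3.5  0.1  3.  -0.1]
small_glass side [ 0.5653 -0.0528] res [-10.   -0.3   8.9   0.3]
```

View pics/g6.png

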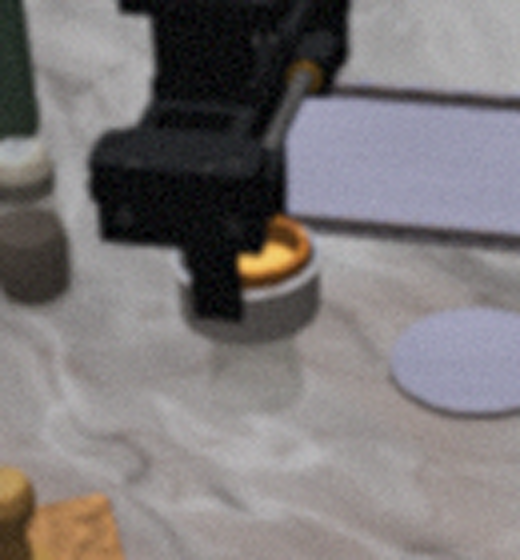

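The ring has begun to slip down and the case stands up on the glass. The ring is centred to within 1 mm, so I'll continue.

Emit:
jog_arm(
  moves=[0, 0, -0.005, 0, 0.5, 0, 0, -0.005, 0, 0.5, 0, 0, -0.005, 0, 0.5, 0, 0, -0.005, 0, 0.5, 0, 0, -0.005, 0, 0.5, 0, 0, -0.005, 0, 0.5, 0, 0, 0, 0, 0.5],
)

```text
clock: 12.63
eef_pos: [0.5687, -0.0816, 0.0352]
tool_rot: [[0.985, -0.172, -0.002], [-0.172, -0.985, 0.001], [-0.002, -0.0, -1.0]]
contact_force: [-0.2, -0.8, -1.8]
grip_width: 0.0664
grip_force: 25.0
```

Emit:
jog_arm(
  moves=[0, 0, -0.003, 0, 0.5, 0, 0, -0.003, 0, 0.5, 0, 0, -0.003, 0, 0.5, 0, 0, -0.002, 0, 0.5, 0, 0, 0, 0, 0.5, 0, 0, 0, 0, 0.5],
)

```text
clock: 13.13
eef_pos: [0.5696, -0.0819, 0.0256]
tool_rot: [[0.985, -0.172, -0.0], [-0.172, -0.985, 0.0], [-0.0, -0.0, -1.0]]
contact_force: [-0.7, -0.3, -1.9]
grip_width: 0.0663
grip_force: 25.0
```

Emit:
jog_arm(
  moves=[0, 0, -0.002, 0, 0.5, 0, 0, -0.002, 0, 0.5, 0, 0, -0.001, 0, 0.5, 0, 0, 0, 0, 0.5, 0, 0, 0, 0, 0.5],
)

```text
clock: 13.55
eef_pos: [0.5696, -0.0819, 0.0206]
tool_rot: [[0.985, -0.172, -0.0], [-0.172, -0.985, 0.0], [-0.0, 0.0, -1.0]]
contact_force: [0.4, 0.2, -0.9]
grip_width: 0.0663
grip_force: 25.0
```

```bash
python3 - <<'E'
from h import *
s=status.get_state(); e=s["eef_pos"]; print(np.round(e,4),s["contact_force"],s["grip_width"])
i=eyes.read_camera("side")
I=cv2.resize(i[150:290,230:360],None,fx=4,fy=4,interpolation=cv2.INTER_CUBIC)
cv2.imwrite("pics/g7.png",I)
E
```

```text
[ 0.5696 -0.0819  0.0206] [ 0.37548201  0.15196789 -0.85047615] 0.06630774156696438
```

View pics/g7.png

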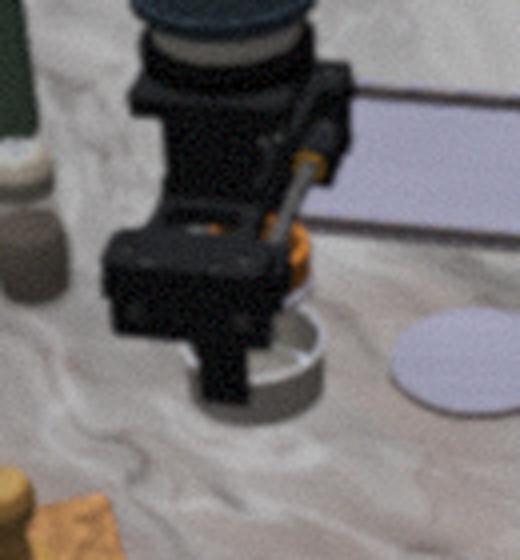

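The ring is about 1 mm above the worktop, and the case and bottom sit on the glass. I'll set it down, release and rise.

Emit:
jog_arm(
  moves=[0, 0, -0.001, 0, 0.5, 0, 0, 0, 0, 0.5, 0, 0, 0, 0, 0.2, 0, 0, 0, 0, 0, 0, 0, 0, 0, 0, 0, 0, 0, 0, 0, 0, 0, 0.01, 0, 0, 0, 0, 0.02, 0, 0, 0, 0, 0.03, 0, 0, 0, 0, 0.03, 0, 0, 0, 0, 0.03, 0, 0, 0, 0, 0.02, 0, 0, 0, 0, 0, 0, 0, 0, 0, 0, 0, 0],
)

```text
clock: 14.77
eef_pos: [0.5706, -0.0822, 0.1616]
tool_rot: [[0.985, -0.172, 0.004], [-0.172, -0.985, -0.001], [0.004, 0.001, -1.0]]
contact_force: [0.5, 0.7, -0.3]
grip_width: 0.0879
grip_force: 0.0
```

```bash
python3 - <<'E'
from h import *
s=status.get_state(); e=s["eef_pos"]; print(np.round(e,4),s["contact_force"],s["grip_width"])
g=(.566,-.081)
fit("pastry_case",.062,CASE,g,("side",))
fit("tin_bottom",.058,DISC,g,("side",))
fit("tin_ring",0,RING,g,("side",))
i=eyes.read_camera("side")
I=cv2.resize(i[150:290,230:360],None,fx=4,fy=4,interpolation=cv2.INTER_CUBIC)
cv2.imwrite("pics/g8.png",I)
E
```

```text
[ 0.5706 -0.0822  0.1616] [ 0.45996664  0.73735231 -0.29359661] 0.08791199319794926
pastry_case side [ 0.5628 -0.0844] res [-0.5  0.   0.4 -0. ]
tin_bottom side [ 0.5674 -0.0748] res [-3.4 -1.1  2.9  1.1]
tin_ring side [ 0.5657 -0.0769] res [-2.2 -0.8  1.9  0.8]
```

View pics/g8.png

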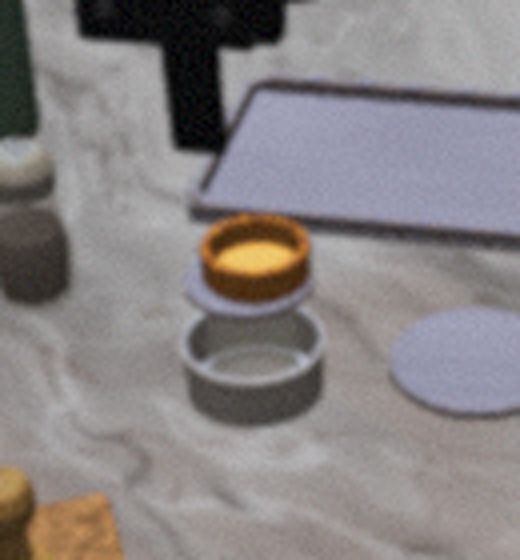

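The result is clean: the ring is flat on the worktop at (253,370), and the case is level on the bottom on the glass at (255,255), 3 mm off centre. Next I'll grasp the case.

Emit:
jog_arm(
  moves=[-0.0075, -0.002, -0.02, 0, 0, 0, 0, -0.03, 0, 0, 0, 0, -0.025, 0, 0.1, 0, 0, -0.015, 0, 0.15, 0, 0, 0, 0, 0.2, 0, 0, 0, 0, 0.2, 0, 0, 0, 0, 0.2],
  squeeze=10,
)

```text
clock: 15.7
eef_pos: [0.5629, -0.0841, 0.0705]
tool_rot: [[0.985, -0.172, 0.001], [-0.172, -0.985, -0.0], [0.001, 0.0, -1.0]]
contact_force: [-0.3, 0.4, -0.1]
grip_width: 0.0705
grip_force: 0.0
```

Emit:
jog_arm(
  moves=[0, 0, -0.003, 0, 0.2, 0, 0, -0.0015, 0, 0.2, 0, 0, 0, 0, 0.3, 0, 0, 0, 0, 0.4, 0, 0, 0, 0, 0.5, 0, 0, 0, 0, 0.6, 0, 0, 0, 0, 0.6, 0, 0, 0, 0, 0.6, 0, 0, 0, 0, 0.6],
)

```text
clock: 16.45
eef_pos: [0.5624, -0.0839, 0.0655]
tool_rot: [[0.985, -0.172, 0.001], [-0.172, -0.985, -0.0], [0.001, -0.0, -1.0]]
contact_force: [-0.9, 0.4, 2.7]
grip_width: 0.0505
grip_force: 10.0
```

Emit:
jog_arm(
  moves=[0, 0, 0.004, 0, 0.6, 0, 0, 0.008, 0, 0.6, 0, 0, 0.015, 0, 0.6, 0, 0, 0.025, 0, 0.6, 0, 0, 0.03, 0, 0.6, 0, 0, 0, 0, 0.6, 0, 0, 0, 0, 0.6],
)

```text
clock: 17.03
eef_pos: [0.5636, -0.0845, 0.1497]
tool_rot: [[0.985, -0.172, 0.004], [-0.172, -0.985, -0.002], [0.005, 0.001, -1.0]]
contact_force: [0.3, 0.6, -0.7]
grip_width: 0.0505
grip_force: 10.0
```

```bash
python3 - <<'E'
from h import *
s=status.get_state(); e=s["eef_pos"]; print(np.round(e,4),s["contact_force"],s["grip_width"])
g=(.566,-.081)
fit("pastry_case",e[2]-.004,CASE,e[:2],("side",))
fit("tin_bottom",.058,DISC,g,("side","top"))
i=eyes.read_camera("side")
I=cv2.resize(i[110:290,230:410],None,fx=3.3,fy=3.3,interpolation=cv2.INTER_CUBIC)
cv2.imwrite("pics/g9.png",I)
E
```

```text
[ 0.5636 -0.0845  0.1497] [ 0.30671674  0.55383736 -0.70771363] 0.050460045828213056
pastry_case side [ 0.5503 -0.0848] res [-1.4 -8.2  0.4  8.3]
tin_bottom side [ 0.567  -0.0822] res [-0.5  0.6  0.5 -0.6]
tin_bottom top none
```

View pics/g9.png

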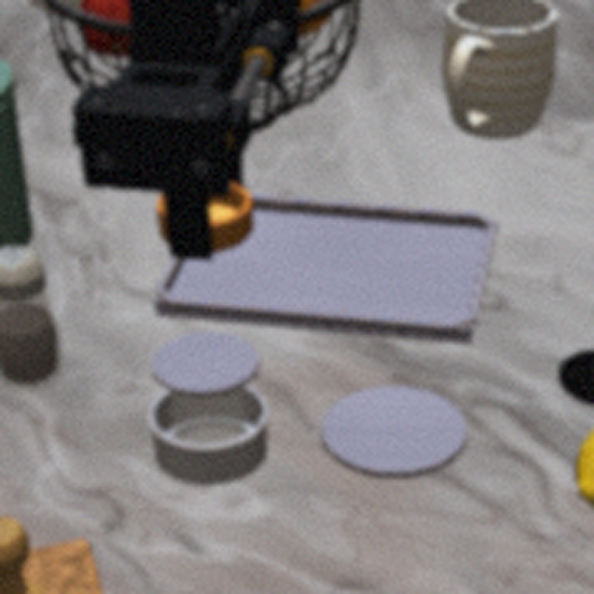

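The case is gripped level, and the bottom rests on the glass at (.567,-.082). Next stop is the plate.

Emit:
jog_arm(
  moves=[-0.005, 0.015, 0, 0, 0.6, -0.009, 0.028, 0, 0, 0.6, -0.011, 0.034, 0, 0, 0.6, -0.011, 0.034, 0, 0, 0.6, -0.011, 0.034, 0, 0, 0.6, -0.011, 0.034, 0, 0, 0.6, -0.011, 0.034, 0, 0, 0.6, -0.011, 0.034, 0, 0, 0.6, -0.011, 0.034, 0, 0, 0.6, -0.011, 0.034, 0, 0, 0.6, -0.007, 0.025, 0, 0, 0.6, -0.004, 0.011, 0, 0, 0.6, 0, 0, -0.02, 0, 0.6, 0, 0, -0.03, 0, 0.6, 0, 0, -0.03, 0, 0.6, 0, 0, -0.025, 0, 0.6, 0, 0, -0.015, 0, 0.6, 0, 0, 0, 0, 0.6, 0, 0, 0, 0, 0.6],
)

```text
clock: 18.97
eef_pos: [0.4482, 0.2667, 0.0265]
tool_rot: [[0.985, -0.172, -0.002], [-0.172, -0.985, -0.001], [-0.002, 0.001, -1.0]]
contact_force: [0.1, 0.4, -0.3]
grip_width: 0.0506
grip_force: 10.0
```

```bash
python3 - <<'E'
from h import *
s=status.get_state(); e=s["eef_pos"]; print(np.round(e,4),s["contact_force"],s["grip_width"])
fit("pastry_case",e[2]-.0035,CASE,e[:2],("side","top"))
E
```

```text
[0.4482 0.2667 0.0265] [ 0.06835749  0.35834417 -0.26045236] 0.05057499390194711
pastry_case side none
pastry_case top [0.4518 0.2646] res [ -6.3 -10.7   6.2  10.9]
```

Emit:
jog_arm(
  moves=[0.002, 0, -0.006, 0, 0.6, 0, 0, -0.005, 0, 0.6, 0, 0, -0.003, 0, 0.6, 0, 0, -0.0025, 0, 0.6, 0, 0, 0, 0, 0.6, 0, 0, 0, 0, 0.6],
)

```text
clock: 19.67
eef_pos: [0.4509, 0.267, 0.0104]
tool_rot: [[0.985, -0.172, -0.001], [-0.172, -0.985, -0.0], [-0.001, 0.0, -1.0]]
contact_force: [1.1, -0.1, -1.8]
grip_width: 0.0504
grip_force: 10.0
```

Emit:
jog_arm(
  moves=[0, 0, -0.0008, 0, 0.6, 0, 0, -0.0008, 0, 0.6, 0, 0, 0, 0, 0.6, 0, 0, 0, 0, 0.6],
)

```text
clock: 20.0
eef_pos: [0.4512, 0.2671, 0.0091]
tool_rot: [[0.985, -0.172, 0.0], [-0.172, -0.985, 0.0], [0.0, -0.0, -1.0]]
contact_force: [0.2, 0.4, -0.4]
grip_width: 0.0506
grip_force: 10.0
```

Emit:
jog_arm(
  moves=[0, 0, -0.0005, 0, 0.6, 0, 0, 0, 0, 0.6, 0, 0, 0, 0, 0.42, 0, 0, 0, 0, 0.36, 0, 0, 0, 0, 0.33, 0, 0, 0, 0, 0.33, 0, 0, 0.01, 0, 0.33, 0, 0, 0.02, 0, 0.33, 0, 0, 0.03, 0, 0.25, 0, 0, 0.03, 0, 0.2, 0, 0, 0.03, 0, 0.2, 0, 0, 0.01, 0, 0.2],
)

```text
clock: 21.0
eef_pos: [0.4536, 0.268, 0.1439]
tool_rot: [[0.985, -0.172, 0.007], [-0.172, -0.985, 0.002], [0.007, -0.004, -1.0]]
contact_force: [1.1, 0.5, -0.4]
grip_width: 0.0704
grip_force: 0.0
```

Emit:
jog_arm(
  moves=[0.005, -0.015, 0, 0, 0.15, 0.009, -0.028, 0, 0, 0.15, 0.011, -0.034, 0, 0, 0.15, 0.011, -0.034, 0, 0, 0.15, 0.011, -0.034, 0, 0, 0.15, 0.011, -0.034, 0, 0, 0.15, 0.011, -0.034, 0, 0, 0.15, 0.011, -0.034, 0, 0, 0.15, 0.011, -0.034, 0, 0, 0.15, 0.011, -0.034, 0, 0, 0.15, 0.009, -0.025, 0, 0, 0.15, 0.004, -0.01, 0, 0, 0.15, 0, 0, 0, 0, 0.15, 0, 0, 0, 0, 0.15],
)

```text
clock: 22.17
eef_pos: [0.5656, -0.0824, 0.1381]
tool_rot: [[0.985, -0.173, -0.001], [-0.173, -0.985, 0.001], [-0.001, -0.001, -1.0]]
contact_force: [-0.6, -0.0, -0.6]
grip_width: 0.0751
grip_force: 0.0
```

```bash
python3 - <<'E'
from h import *
s=status.get_state(); e=s["eef_pos"]; print(np.round(e,4),s["contact_force"],s["grip_width"])
fit("pastry_case",.005,CASE,(.451,.2665),("side","top"))
fit("tin_bottom",.058,DISC,(.567,-.082),("side",))
i=eyes.read_camera("side")
I=cv2.resize(i[200:470,230:460],(510,600),interpolation=cv2.INTER_CUBIC)
cv2.imwrite("pics/g10.png",I)
E
```

```text
[ 0.5656 -0.0824  0.1381] [-0.55559188 -0.04844754 -0.63232454] 0.07505746070827563
pastry_case side none
pastry_case top [0.4543 0.2664] res [-0.5 -0.5  0.5  0.5]
tin_bottom side [ 0.5671 -0.0839] res [-0.  -0.4 -0.   0.4]
```

View pics/g10.png

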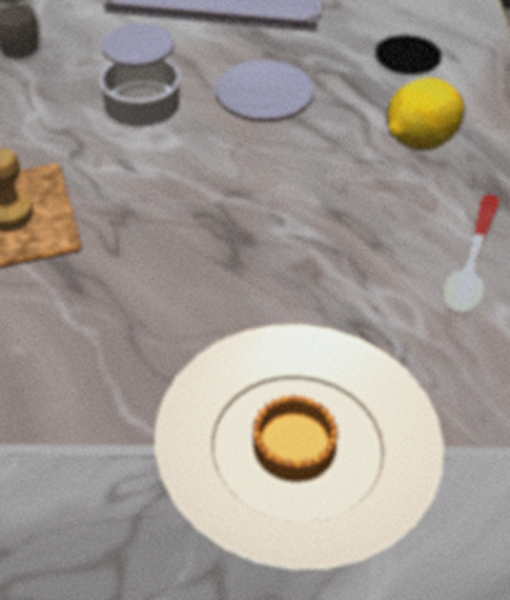

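The case sits level in the middle of the plate at (295,437). The bottom is on the glass and everything else is in place. Next I'll pick up the bottom.

Emit:
jog_arm(
  moves=[0.0015, -0.0005, -0.02, 0, 0.1, 0, 0, -0.025, 0, 0.1, 0, 0, -0.02, 0, 0.1, 0, 0, -0.01, 0, 0.1, 0, 0, -0.003, 0, 0.1, 0, 0, 0, 0, 0.1, 0, 0, 0, 0, 0.1, 0, 0, 0, 0, 0.1],
  squeeze=15,
)

```text
clock: 23.18
eef_pos: [0.5688, -0.0837, 0.0621]
tool_rot: [[0.985, -0.172, 0.002], [-0.172, -0.985, -0.001], [0.002, 0.0, -1.0]]
contact_force: [0.2, 0.2, 0.4]
grip_width: 0.0793
grip_force: 0.0
```

Emit:
jog_arm(
  moves=[-0.0015, 0, -0.003, 0, 0.1, 0, 0, -0.0025, 0, 0.1, 0, 0, 0, 0, 0.1, 0, 0, 0, 0, 0.1, 0, 0, 0, 0, 0.1],
)

```text
clock: 23.6
eef_pos: [0.5662, -0.0834, 0.0551]
tool_rot: [[0.985, -0.172, 0.0], [-0.172, -0.985, -0.0], [0.0, -0.0, -1.0]]
contact_force: [1.1, -0.5, -0.5]
grip_width: 0.0795
grip_force: 0.0
```

Emit:
jog_arm(
  moves=[0, 0, 0.0015, 0, 0.2, 0, 0, 0, 0, 0.25, 0, 0, 0, 0, 0.3, 0, 0, 0, 0, 0.35, 0, 0, 0, 0, 0.45, 0, 0, 0, 0, 0.45, 0, 0, 0, 0, 0.45, 0, 0, 0, 0, 0.45],
)

```text
clock: 24.27
eef_pos: [0.5663, -0.0834, 0.0567]
tool_rot: [[0.985, -0.172, 0.0], [-0.172, -0.985, -0.0], [0.0, 0.0, -1.0]]
contact_force: [0.3, 0.4, 1.5]
grip_width: 0.0591
grip_force: 15.0
```

Emit:
jog_arm(
  moves=[0, 0, 0.003, 0, 0.45, 0, 0, 0.006, 0, 0.45, 0, 0, 0.015, 0, 0.45, 0, 0, 0.025, 0, 0.45, 0, 0, 0.03, 0, 0.45, 0, 0, 0, 0, 0.45, 0, 0, 0, 0, 0.45],
)

```text
clock: 24.85
eef_pos: [0.5677, -0.0839, 0.138]
tool_rot: [[0.985, -0.172, 0.004], [-0.172, -0.985, -0.002], [0.005, 0.001, -1.0]]
contact_force: [0.3, 1.0, -0.5]
grip_width: 0.0591
grip_force: 15.0
```

```bash
python3 - <<'E'
from h import *
s=status.get_state(); e=s["eef_pos"]; print(np.round(e,4),s["contact_force"],s["grip_width"])
fit("tin_ring",0,RING,(.567,-.082),("side",))
fit("small_glass",0,GL,(.567,-.081),("side",))
i=eyes.read_camera("side")
I=cv2.resize(i[110:290,230:410],None,fx=3.3,fy=3.3,interpolation=cv2.INTER_CUBIC)
cv2.imwrite("pics/g11.png",I)
E
```

```text
[ 0.5677 -0.0839  0.138 ] [ 0.26783433  0.97060991 -0.54038258] 0.059127303935211026
tin_ring side [ 0.5667 -0.0769] res [-2.2 -0.3  1.9  0.3]
small_glass side [ 0.5691 -0.0949] res [-5.5 -1.4  4.9  1.4]
```

View pics/g11.png

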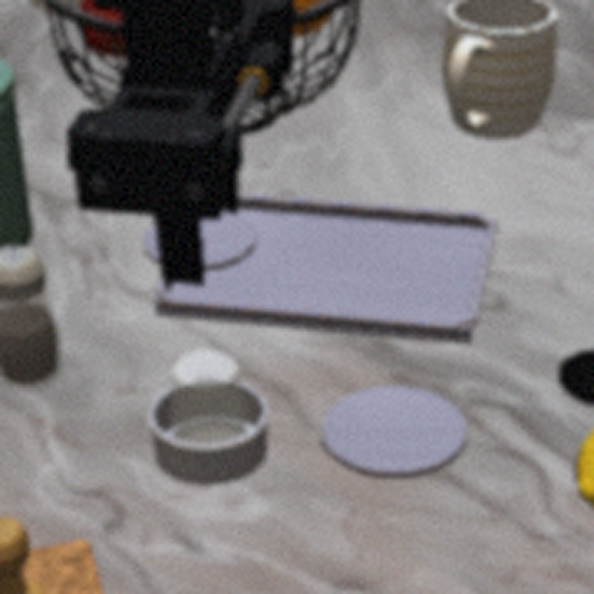

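The bottom is held level. The glass and ring have stayed in place. Next stop is the tray's far half.

Emit:
jog_arm(
  moves=[-0.001, -0.012, 0, 0, 0.45, -0.002, -0.025, 0, 0, 0.45, -0.003, -0.035, 0, 0, 0.45, -0.003, -0.035, 0, 0, 0.45, -0.003, -0.035, 0, 0, 0.45, -0.003, -0.035, 0, 0, 0.45, -0.002, -0.02, 0, 0, 0.45, -0.001, -0.01, 0, 0, 0.45, 0, 0, -0.02, 0, 0.45, 0, 0, -0.03, 0, 0.45, 0, 0, -0.03, 0, 0.45, 0, 0, -0.025, 0, 0.45, 0, 0, -0.015, 0, 0.45, 0, 0, -0.005, 0, 0.45, 0, 0, 0, 0, 0.45, 0, 0, 0, 0, 0.45],
)

```text
clock: 26.43
eef_pos: [0.5485, -0.2904, 0.011]
tool_rot: [[0.985, -0.172, 0.0], [-0.172, -0.985, -0.0], [0.0, 0.0, -1.0]]
contact_force: [0.5, -0.0, -1.1]
grip_width: 0.059
grip_force: 15.0
```

Emit:
jog_arm(
  moves=[0, 0, -0.003, 0, 0.45, 0, 0, -0.002, 0, 0.45, 0, 0, -0.001, 0, 0.45, 0, 0, -0.001, 0, 0.45, 0, 0, 0, 0, 0.45, 0, 0, 0, 0, 0.45, 0, 0, 0, 0, 0.45],
)

```text
clock: 27.02
eef_pos: [0.5482, -0.2905, 0.0037]
tool_rot: [[0.985, -0.172, 0.0], [-0.172, -0.985, -0.0], [0.0, 0.0, -1.0]]
contact_force: [-0.2, -0.9, 0.4]
grip_width: 0.0591
grip_force: 15.0
```

Emit:
jog_arm(
  moves=[0, 0, 0, 0, 0.3, 0, 0, 0, 0, 0.2, 0, 0, 0, 0, 0.2, 0, 0, 0.01, 0, 0.2, 0, 0, 0.03, 0, 0.1, 0, 0, 0.04, 0, 0, 0, 0, 0.04, 0, 0, 0, 0, 0.015, 0, 0, 0.002, 0.02, 0, 0, 0, 0.003, 0.034, 0, 0, 0, 0.003, 0.035, 0, 0, 0, 0.003, 0.035, 0, 0, 0, 0.003, 0.035, 0, 0, 0, 0.003, 0.03, 0, 0, 0, 0.0013, 0.0195, 0, 0, 0, 0, 0, -0.02, 0, 0, 0, 0, -0.02, 0, 0, 0, 0, 0, 0, 0, 0, 0, 0, 0, 0],
)

```text
clock: 28.6
eef_pos: [0.5657, -0.0815, 0.0984]
tool_rot: [[0.985, -0.172, -0.002], [-0.172, -0.985, 0.001], [-0.002, -0.0, -1.0]]
contact_force: [-0.0, 0.1, 0.1]
grip_width: 0.0878
grip_force: 0.0
```

```bash
python3 - <<'E'
from h import *
s=status.get_state(); e=s["eef_pos"]; print(np.round(e,4),s["contact_force"],s["grip_width"])
fit("tin_ring",0,RING,(.567,-.082),("side",))
fit("tin_bottom",.003,DISC,(.549,-.291),("side","top"))
i=eyes.read_camera("side")
I=cv2.resize(i[110:290,230:410],None,fx=3.3,fy=3.3,interpolation=cv2.INTER_CUBIC)
cv2.imwrite("pics/g12.png",I)
E
```

```text
[ 0.5657 -0.0815  0.0984] [-0.0445562   0.05393051  0.09168967] 0.08784671997532408
tin_ring side [ 0.5657 -0.0768] res [-2.2  0.2  1.9 -0.2]
tin_bottom side [ 0.5457 -0.2905] res [-0.7 -1.9  0.4  1.9]
tin_bottom top [ 0.5508 -0.2901] res [ 0.3  0.5 -0.3 -0.5]
```

View pics/g12.png

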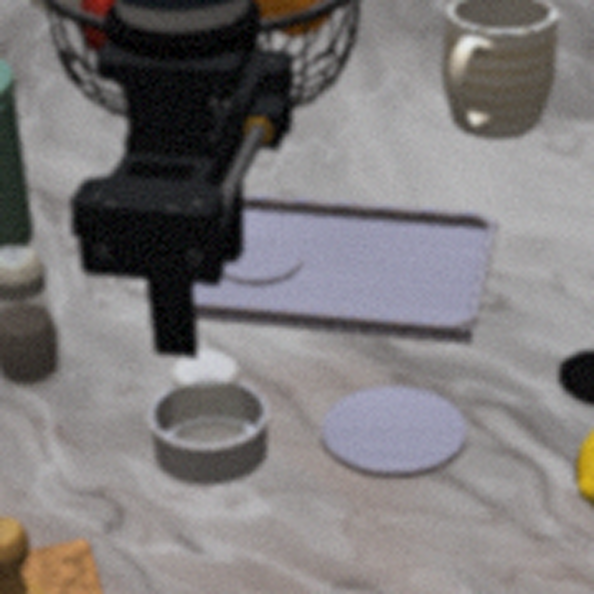

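The bottom lies flat in the tray, its near edge at (260,280). The ring is untouched round the glass at (208,430). Next I'll grasp the ring.

Emit:
jog_arm(
  moves=[0, 0, -0.02, 0, 0, 0, 0, -0.025, 0, 0, 0, 0, -0.022, 0, 0, 0, 0, -0.013, 0, 0, 0, 0, -0.006, 0, 0, 0, 0, 0, 0, 0, 0, 0, 0, 0, 0, 0, 0, 0, 0, 0.15, 0, 0, 0, 0, 0.25, 0, 0, 0, 0, 0.35, 0, 0, 0, 0, 0.4, 0, 0, 0, 0, 0.4, 0, 0, 0, 0, 0.4],
  squeeze=15,
)

```text
clock: 30.03
eef_pos: [0.5672, -0.0821, 0.0136]
tool_rot: [[0.985, -0.172, 0.002], [-0.172, -0.985, -0.001], [0.002, 0.0, -1.0]]
contact_force: [-0.6, 1.0, 5.5]
grip_width: 0.0668
grip_force: 15.0
```

Emit:
jog_arm(
  moves=[0, 0, 0.003, 0, 0.4, 0, 0, 0.006, 0, 0.4, 0, 0, 0.01, 0, 0.4, 0, 0, 0.015, 0, 0.4, 0, 0, 0.02, 0, 0.4, 0, 0, 0.03, 0, 0.4, 0, 0, 0.03, 0, 0.4, 0, 0, 0.015, 0, 0.4, 0, 0, 0, 0, 0.4, 0, 0, 0, 0, 0.4],
)

```text
clock: 30.87
eef_pos: [0.567, -0.0821, 0.1427]
tool_rot: [[0.985, -0.172, 0.002], [-0.172, -0.985, -0.001], [0.002, 0.0, -1.0]]
contact_force: [-0.3, 0.3, -2.0]
grip_width: 0.0667
grip_force: 15.0
```

```bash
python3 - <<'E'
from h import *
s=status.get_state(); e=s["eef_pos"]; print(np.round(e,4),s["contact_force"],s["grip_width"])
fit("small_glass",0,GL,(.567,-.081),("side",))
fit("tray",0,[(0.003,.1)],(.5,-.28),("top",)) if 0 else None
i=eyes.read_camera("side")
I=cv2.resize(i[110:290,230:410],None,fx=3.3,fy=3.3,interpolation=cv2.INTER_CUBIC)
cv2.imwrite("pics/g13.png",I)
E
```

```text
[ 0.567  -0.0821  0.1427] [-0.29941433  0.29188282 -2.01642655] 0.06674888331103476
small_glass side [ 0.5663 -0.081 ] res [-0.5 -0.5  0.4  0.5]
```

The glass is still at its original spot (fit (.5663,-.081)) and the ring is lifted. I've used up my picture allowance by now, so from here I'll rely on the networks and force readings. I'll carry the ring to the near half of the tray.

Emit:
jog_arm(
  moves=[-0.006, -0.01, 0, 0, 0.4, -0.012, -0.02, 0, 0, 0.4, -0.017, -0.028, 0, 0, 0.4, -0.018, -0.03, 0, 0, 0.4, -0.018, -0.03, 0, 0, 0.4, -0.018, -0.03, 0, 0, 0.4, -0.016, -0.026, 0, 0, 0.4, -0.011, -0.017, 0, 0, 0.4, 0, 0, -0.02, 0, 0.4, 0, 0, -0.03, 0, 0.4, 0, 0, -0.03, 0, 0.4, 0, 0, -0.025, 0, 0.4, 0, 0, -0.012, 0, 0.4, 0, 0, 0, 0, 0.4, 0, 0, 0, 0, 0.4],
)

```text
clock: 32.27
eef_pos: [0.4499, -0.2728, 0.0241]
tool_rot: [[0.985, -0.173, -0.001], [-0.173, -0.985, 0.001], [-0.002, -0.001, -1.0]]
contact_force: [0.1, -0.6, -0.7]
grip_width: 0.0671
grip_force: 15.0
```

Emit:
jog_arm(
  moves=[0, 0, -0.003, 0, 0.4, 0, 0, -0.002, 0, 0.4, 0, 0, -0.001, 0, 0.4, 0, 0, -0.001, 0, 0.4, 0, 0, 0, 0, 0.4, 0, 0, 0, 0, 0.4, 0, 0, 0, 0, 0.4],
)

```text
clock: 32.85
eef_pos: [0.4506, -0.273, 0.0178]
tool_rot: [[0.985, -0.172, 0.0], [-0.172, -0.985, -0.0], [0.0, 0.0, -1.0]]
contact_force: [-0.1, -1.0, -0.6]
grip_width: 0.0667
grip_force: 15.0
```

Emit:
jog_arm(
  moves=[0, 0, -0.001, 0, 0.4, 0, 0, 0, 0, 0.4, 0, 0, 0, 0, 0.15, 0, 0, 0, 0, 0.1, 0, 0, 0, 0, 0.1, 0, 0, 0.01, 0, 0.1, 0, 0, 0.03, 0, 0.1, 0, 0, 0.04, 0, 0.1, 0, 0, 0.04, 0, 0, 0, 0, 0.04, 0, 0, -0.03, -0.03, 0.01, 0, 0, -0.03, -0.03, 0, 0, 0, -0.03, -0.03, 0, 0, 0, -0.02, -0.03, 0, 0, 0, 0, -0.03, 0, 0, 0, 0, 0, 0, 0, 0, 0, 0, 0, 0, 0],
)

```text
clock: 34.27
eef_pos: [0.3422, -0.4217, 0.1867]
tool_rot: [[0.985, -0.175, 0.0], [-0.175, -0.985, -0.0], [0.0, 0.0, -1.0]]
contact_force: [0.2, 0.4, -0.7]
grip_width: 0.0879
grip_force: 0.0
```

```bash
python3 - <<'E'
from h import *
s=status.get_state(); e=s["eef_pos"]; print(s["clock"],np.round(e,4),s["contact_force"],s["grip_width"])
fit("tin_ring",.003,RING,(.451,-.273),("side","top"))
fit("tin_bottom",.003,DISC,(.549,-.291),("side","top"))
fit("small_glass",0,GL,(.567,-.081),("side","top"))
fit("pastry_case",.005,CASE,(.451,.2665),("side","top"))
fit("pastry_press",.007,PRESS,(.66,.066),("side","top"))
E
```

```text
34.2667 [ 0.3422 -0.4217  0.1867] [ 0.22743832  0.38748684 -0.69356042] 0.08786368567883607
tin_ring side none
tin_ring top [ 0.4522 -0.2742] res [-0.2 -0.2  0.2  0.2]
tin_bottom side [ 0.5479 -0.2902] res [-0.6  0.1  0.5 -0.1]
tin_bottom top [ 0.5489 -0.2901] res [-0.7 -0.5  0.7  0.5]
small_glass side [ 0.5662 -0.0793] res [ 0.  -0.5 -0.1  0.5]
small_glass top [ 0.5675 -0.0815] res [-0.7 -1.2  0.8  1.1]
pastry_case side [0.452  0.2662] res [-1.2 -0.3  1.1  0.3]
pastry_case top [0.4543 0.2682] res [-0.5 -0.5  0.5  0.5]
pastry_press side [0.6552 0.0667] res [ 0.2 -0.4 -0.2  0.4]
pastry_press top [0.6581 0.0676] res [-0.2 -0.6  0.2  0.6]
```

All fits are good: the ring and bottom are flat and clear of each other, the case is centred, and the glass hasn't moved.

```bash
python3 -c "
from bench import arm
print(arm.close_job())"
```

```text
the job is handed in; nothing more can be done
None
```

The job is done and handed in at about 34 s: the press is on the coaster, the case mid-plate, and the bottom and ring lie apart in the tray with the glass unmoved; I viewed 15 pictures, one over the limit of 14.

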